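# Put the fit-up kit back in its tool inserts

## Task

Put the welder's fit-up kit away: lay the pliers, the cold chisel, the soapstone marker and the centre punch each in the insert whose pocket is cut for it (orange floor: pliers, blue: chisel, yellow: marker, green: punch), lying flat on the pocket floor. Lay them in, do not let them fall.

Things in the scene. Friction and masses are not known exactly. Their poses are not given: they have to be found in the camera images.
- pliers: Combination pliers, blue grips, closed, rigid, flat: 54 x 179 x 13 mm, 0.26 kg. Origin: centre of underside. y runs from the jaws (-90 mm) to the grip ends (+90). Jaws 20 to 22 mm wide (x) at y = -56 to -37. Past the joint the two grips bow out: 43 mm over both at y = +7 (centre of mass, the best place to grip across), 54 mm at y = +34.
- cold_chisel: Blue cold chisel lying flat: 20 x 170 x 16 mm, 0.3 kg. Origin: centre of underside; y along it, cutting edge at -y. Sides nearly parallel and about 17 mm apart (x) round the middle; centre of mass at y = +6 mm.
- soapstone: Soapstone marker, a flat brass holder with a white tip: 12 x 135 x 8 mm, 0.03 kg, lying flat. Origin: centre of underside; y along it, white tip at -y. Only the brass holder, y = -32 to +68 mm, straight sides 12 mm apart, can be gripped.
- centre_punch: Grey steel centre punch, a round bar 11 mm in diameter, 114 mm long, lying on its side, 0.1 kg; it can roll. Origin: middle of the bar on its axis (5.5 mm above what it lies on); y along the bar; x and z turn with it as it rolls.
- pliers_insert: Fixed black insert for the pliers, 90 x 216 x 14 mm (x, y, z): orange-floored pocket 190 mm long, 64 mm wide at the grip end (+y), tapering to 34 mm at the jaw end (-y). Pocket floor at z = 4 mm, rim 14 mm, lip rounded 5 mm. A finger slot at y = -18 to +34 mm crosses the insert in x, floor-deep. Origin: centre of underside. Home: pliers' origin 4 mm over this origin, y axes the same way.
- chisel_insert: Fixed black insert for the chisel, 64 x 208 x 14 mm (x, y, z): straight pocket along y, 29 x 182 mm, blue floor. Pocket floor at z = 4 mm, rim 14 mm, lip rounded 5 mm. A finger slot 50 mm wide at y = 0 crosses the insert in x, floor-deep. Origin: centre of underside. Home: chisel's origin 4 mm over this origin, y axes parallel, either way round.
- marker_insert: Fixed black insert for the soapstone marker, 60 x 174 x 14 mm (x, y, z): straight pocket along y, 22 x 147 mm, yellow floor. Pocket floor at z = 4 mm, rim 14 mm, lip rounded 5 mm. A finger slot 50 mm wide at y = 0 crosses the insert in x, floor-deep. Origin: centre of underside. Home: marker's origin 4 mm over this origin, y axes parallel, either way round.
- punch_insert: Fixed black insert for the centre punch, 60 x 152 x 14 mm (x, y, z): straight pocket along y, 21 x 126 mm, green floor. Pocket floor at z = 4 mm, rim 14 mm, lip rounded 5 mm. A finger slot 50 mm wide at y = 0 crosses the insert in x, floor-deep. Origin: centre of underside. Home: punch's origin 9.5 mm over this origin, y axes parallel, either way round.

How it is judged:
At the end, for the whole second after the job is handed in: Each of the four tools lies at rest in its own insert: centre within 12 mm of the insert's centre, lengthwise within 0.15 rad of the pocket, and down on the pocket floor (not more than 4 mm above it) (horizontal distance between pliers and pliers_insert below 0.012 m and angle between the y axis of pliers and the y axis of pliers_insert, either way round below 0.15 rad and z of pliers in the frame of pliers_insert between 0.001 and 0.008 m and linear speed of each of pliers, cold_chisel, soapstone, centre_punch below 0.02 m/s and horizontal distance between cold_chisel and chisel_insert below 0.012 m and angle between the y axis of cold_chisel and the y axis of chisel_insert, either way round below 0.15 rad and z of cold_chisel in the frame of chisel_insert between 0.001 and 0.008 m and horizontal distance between soapstone and marker_insert below 0.012 m and angle between the y axis of soapstone and the y axis of marker_insert, either way round below 0.15 rad and z of soapstone in the frame of marker_insert between 0.001 and 0.008 m and horizontal distance between centre_punch and punch_insert below 0.012 m and angle between the y axis of centre_punch and the y axis of punch_insert, either way round below 0.15 rad and z of centre_punch in the frame of punch_insert between 0.0065 and 0.0135 m); the robot touches nothing.
It fails at once if the pliers are dropped from more than about 40 mm (linear speed of pliers above 0.9 m/s and contact force between the fingers and pliers below 0.01 N).
It fails at once if the cold chisel is dropped from more than about 40 mm (linear speed of cold_chisel above 0.9 m/s and contact force between the fingers and cold_chisel below 0.01 N).
It fails at once if the soapstone marker is dropped from more than about 40 mm (linear speed of soapstone above 0.9 m/s and contact force between the fingers and soapstone below 0.01 N).
It fails at once if the centre punch is dropped from more than about 40 mm (linear speed of centre_punch above 0.9 m/s and contact force between the fingers and centre_punch below 0.01 N).
It also fails if it takes over 131 s, if anything falls off the work surface, if the arm or the gripper's body presses on something with over 40 N, if the wrist force passes 120 N, or if a joint passes its speed limit or range.

## Robot

A 6-joint arm with a two-finger parallel gripper is mounted at the origin on a cart in front of the work surface, level with it; the furniture and walls round the work are solid. World frame = base frame: x ahead of the robot, y to its left, z up, the work surface at z = 0. Lengths are in m, angles in rad, forces in N, time in s.
With the tool pointing down it reaches from about 0.375 to 0.925 m from the base axis. Payload 5.7 kg.
Tool frame: the origin (TCP) lies midway between the tips of the shut fingers; the grasp point (between the pads) lies 19 mm behind it; z points along the fingers, y is the line along which they close (so a half turn about z gives the same grasp; the last joint's range is limited). The gripper opens to 88 mm and grips with 3 to 60 N. Pads are 20 mm wide; open, the fingers measure 115 mm over their backs; the gripper's body (75 mm by 178 mm) begins 61 mm behind the grasp point.
Start: joints at [-1.464, 0.359, 1.51, -0, 1.272, -0.115], TCP at [0.132, -0.585, 0.186] pointing down, gripper open.
Joint ranges: [-2.97, 2.97], [-1.01, 2.36], [0.21, 2.38], [-0.96, 4.11], [0.2, 2.71], [-2.98, 2.98]. Speed limits (rad/s): [2.39, 2.39, 3.14, 3.14, 3.14, 3.14].

## Interface

Orientations are given as a unit quaternion [x, y, z, w].
In Python, from bench import move_ptp, servo_line, goto_joints, move_gripper, sleep, inverse_kinematics, capture, PlanningError, close_job, spot_in, silhouettes, current_clock, current_joint_pos, current_qvel, current_joint_torque, current_position, current_orientation, current_force, current_torque, current_finger_gap, current_grip_force gives the robot as it stands. Calls block until the motion is done:
- move_ptp(position, orientation): joint-space move of the TCP to a pose.
- servo_line(position, orientation=None, rate=0.15, contact_N=None): straight line of the TCP; orientation=None keeps the orientation; rate is the mean speed in m/s. With contact_N (N) it stops when the force on the tool has changed by that much, and returns True; else False.
- goto_joints(angles): joint-space move.
- move_gripper(opening): finger opening in m; the grip force is fixed at half the most; returns when the fingers have stopped.
- sleep(seconds).
- inverse_kinematics(position, orientation): joint angles nearest the present ones, or None.
- capture(name): name is "scene" or "top"; returns a dict with "image" (480x640x3 uint8, blue, green, red), "range_z" (480x640 float32, m along the optical axis (not along the pixel's ray), 0 where there is no reading), "intrinsics" (3x3 intrinsics, pixels), "k1" (the pictures are not rectified: a ray, as slopes to the right and down, at radius r is drawn at 1 + k1 r^2 times it, then the intrinsics apply), "R" (3x3) and "t" (3): a world point X has camera coordinates R X + t. Camera axes: x right, y down, z forward; pixel columns grow to the right and rows downward; lengths in m; the calibration is good to about 2 mm. A picture is of the moment at which its call begins.
A pose or a line that the arm cannot do raises PlanningError and nothing moves.
- close_job(): hands the job in; it is judged then, once.
Trained networks look in the newest picture that a camera, given by its name, has taken for a name from the list of things; names that differ only in an ending like _2 or _b are one class to them, and where a whole thing is asked for, a point or a joint stands for the part that bears it (a point fixed in the world has none). Each returns a list of dicts, best first, with "conf" (0 to 1); they miss things now and then, are a little off and sometimes report something else, mostly with a low value. They report only what shows in the picture. A call takes as long as a camera call.
- spot_in(camera, query): "xy" ([column, row] in pixels, amid what is visible of it).
- silhouettes(camera, query): "region" (480x640 bool, what is visible of it) and "xy" ([column, row] in pixels, amid what is visible of it).
Readings, each from a call of its own:
- current_clock(): time.
- current_joint_pos(): joint angles.
- current_qvel(): joint speeds.
- current_joint_torque(): joint torques, N m.
- current_position(): TCP position.
- current_orientation(): TCP orientation.
- current_force(): force on the tool from outside, world axes, zero at the start.
- current_torque(): the same for the moment, N m.
- current_finger_gap(): finger opening in m.
- current_grip_force(): force on a finger pad.
Only numpy, scipy, OpenCV 4.12 (cv2) and the standard library are available. Lean on these libraries where they do the work, as an engineer would, in place of code of your own. Each camera call takes 0.05 s, during which the arm holds its last target. There are 200 camera calls.

## Working session

There is one attempt and no reset: what is moved stays moved. The work goes in short steps, each a Python script; the robot and the scene stay as the last script left them, time stands still between calls to the robot, and variables do not carry over. Pictures are saved under pics/ and viewed, at most 14 in all, crops included, and the job is handed in when it is done.

```bash
mkdir -p pics; cat > h.py <<'E'
import numpy as np, cv2
from bench import *
def unproj(c,uv,z=None,plane=None):
    """pixels Nx2 -> world. either depth z (N) or world height plane"""
    uv=np.atleast_2d(np.asarray(uv,float)); K=np.array(c["intrinsics"]); R=np.array(c["R"]); t=np.array(c["t"])
    d=np.c_[(uv[:,0]-K[0,2])/K[0,0],(uv[:,1]-K[1,2])/K[1,1]]; s=d.copy()
    for _ in range(20): s=d/(1+c["k1"]*(s**2).sum(1,keepdims=True))
    ray=np.c_[s,np.ones(len(s))]; o=-R.T@t; w=ray@R
    if plane is not None: return o+w*((plane-o[2])/w[:,2])[:,None]
    return o+w*np.asarray(z)[:,None]
def cloud(c,m):
    v,u=np.nonzero(m&(c["range_z"]>0)); return unproj(c,np.c_[u,v],c["range_z"][v,u])
E
python3 - <<'E'
from h import *
print(current_clock())
names="pliers cold_chisel soapstone centre_punch pliers_insert chisel_insert marker_insert punch_insert".split()
for cam in("top","scene"):
    c=capture(cam); cv2.imwrite(f"pics/{cam}0.png",c["image"]); print(cam,"cam at",-np.array(c["R"]).T@c["t"])
    for n in names:
        for s in silhouettes(cam,n)[:2]:
            m=s["region"]; P=cloud(c,m)
            if len(P)<10: print(n,s["conf"],len(P));continue
            xy=P[:,:2].astype(np.float32); r=cv2.minAreaRect(xy)
            print(n,round(s["conf"],2),np.round(s["xy"]),m.sum(),"med",np.median(P,0).round(3),"z",np.percentile(P[:,2],[5,95]).round(3),"rect",np.round(r[0],3),np.round(r[1],3),round(r[2],1))
E
```

```text
0.0
top cam at [ 0.2864971  -0.08174907  1.20854996]
pliers 0.55 [244. 289.] 830 med [0.422 0.115 0.011] z [0.002 0.016] rect [0.434 0.11 ] [0.178 0.054] 89.4
cold_chisel 0.83 [164. 290.] 607 med [0.408 0.295 0.013] z [-0.     0.018] rect [0.409 0.304] [0.176 0.023] 87.2
soapstone 0.71 [401. 296.] 287 med [ 0.411 -0.263  0.008] z [0.003 0.012] rect [ 0.41  -0.268] [0.133 0.014] 72.2
centre_punch 0.72 [320. 287.] 185 med [ 0.42  -0.071  0.01 ] z [0.006 0.013] rect [ 0.42  -0.072] [0.011 0.107] 8.2
pliers_insert 0.9 [320. 199.] 3082 med [ 0.642 -0.069  0.006] z [0.001 0.016] rect [ 0.643 -0.068] [0.091 0.213] 87.7
chisel_insert 0.88 [371. 202.] 2230 med [ 0.641 -0.193  0.007] z [0.    0.016] rect [ 0.643 -0.194] [0.069 0.209] 86.6
marker_insert 0.91 [419. 199.] 1678 med [ 0.639 -0.307  0.008] z [0.    0.016] rect [ 0.639 -0.306] [0.173 0.062] 4.5
punch_insert 0.59 [470. 238.] 1530 med [ 0.537 -0.427  0.007] z [0.    0.016] rect [ 0.54  -0.427] [0.151 0.061] 5.4
scene cam at [-0.05156627  0.84278008  0.71038597]
pliers 0.94 [308. 312.] 769 med [0.423 0.125 0.012] z [0.005 0.015] rect [0.433 0.106] [0.194 0.056] 89.5
cold_chisel 0.6 [275. 359.] 389 med [0.404 0.28  0.014] z [0.006 0.018] rect [0.407 0.276] [0.115 0.02 ] 89.4
soapstone 0.61 [391. 239.] 200 med [ 0.413 -0.26   0.008] z [0.    0.011] rect [ 0.415 -0.267] [0.138 0.031] 74.0
pliers_insert 0.61 [281. 248.] 1699 med [ 0.639 -0.068  0.007] z [0.003 0.016] rect [ 0.653 -0.074] [0.109 0.234] 88.6
chisel_insert 0.57 [305. 227.] 1088 med [ 0.643 -0.192  0.008] z [0.002 0.016] rect [ 0.653 -0.192] [0.092 0.232] 79.1
marker_insert 0.73 [329. 212.] 734 med [ 0.637 -0.298  0.008] z [0.001 0.016] rect [ 0.642 -0.316] [0.174 0.095] 6.7
punch_insert 0.57 [375. 198.] 617 med [ 0.541 -0.421  0.008] z [0.002 0.016] rect [ 0.548 -0.437] [0.17  0.097] 3.9
```

```bash
python3 - <<'E'
import cv2
i=cv2.imread("pics/top0.png"); cv2.imwrite("pics/top0c.png",cv2.resize(i[140:360,110:510],None,fx=2,fy=2,interpolation=cv2.INTER_CUBIC))
E
```

```text
(no output)
```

View pics/top0c.png

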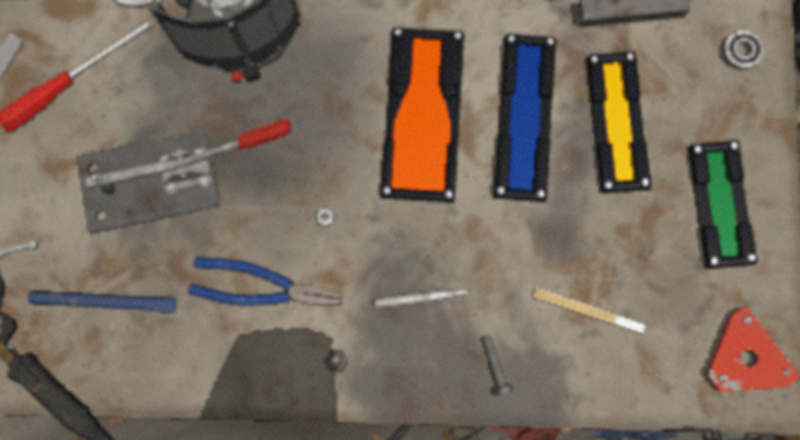

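View pics/scene0.png

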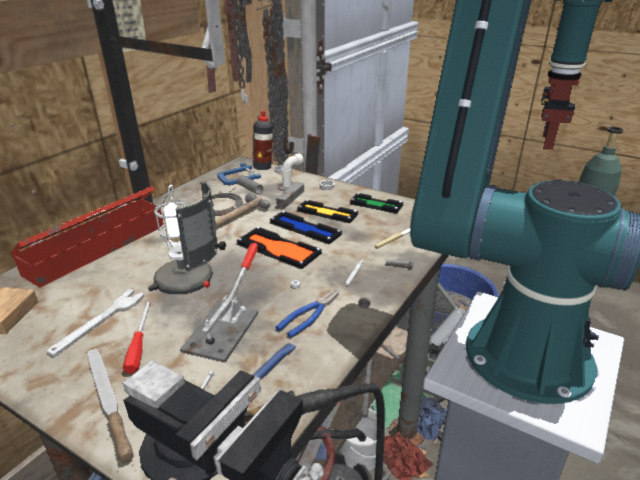

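Top view: the four tools lie in a row with the jaws to the right, and the inserts are above right. The pliers insert's narrow (jaw) end is up, at +x. A toggle clamp and a vice stand near the chisel. Next I refine the poses and check obstacle heights.

```bash
cat > fit.py <<'E'
from h import *
from scipy.optimize import least_squares
D=dict(pliers=(.054,.179,.013),cold_chisel=(.020,.170,.016),soapstone=(.012,.135,.008),centre_punch=(.011,.114,.011),
 pliers_insert=(.09,.216,.014),chisel_insert=(.064,.208,.014),marker_insert=(.06,.174,.014),punch_insert=(.06,.152,.014))
def proj(c,X):
    p=X@np.array(c["R"]).T+c["t"]; s=p[:,:2]/p[:,2:]; s=s*(1+c["k1"]*(s**2).sum(1,keepdims=True))
    K=np.array(c["intrinsics"]); return s*[K[0,0],K[1,1]]+[K[0,2],K[1,2]]
def fit(c,m,n,z0=0):
    """box pose whose outline has the mask's centroid and principal direction; th = direction of +-y axis"""
    v,u=np.nonzero(m); uv=np.c_[u,v]; P=unproj(c,uv,plane=D[n][2]/2)[:,:2]
    r=cv2.minAreaRect(P.astype(np.float32)); w,V=np.linalg.eigh(np.cov(P.T)); th=np.arctan2(V[1,1],V[0,1])
    b=np.array([[i,j,k] for i in(-.5,.5) for j in(-.5,.5) for k in(0,1)])*D[n]; b[:,2]+=z0
    xy=np.array(r[0])
    for _ in range(6):
        y=np.array([np.cos(th),np.sin(th),0]); x=np.array([y[1],-y[0],0])
        B=np.r_[xy,0]+b[:,:1]*x+b[:,1:2]*y+b[:,2:]*[0,0,1]
        h=cv2.convexHull((proj(c,B)).astype(np.float32)); M=cv2.moments(h)
        q=unproj(c,[[M["m10"]/M["m00"],M["m01"]/M["m00"]],uv.mean(0)],plane=D[n][2]/2+z0)[:,:2]
        xy=xy+(q[1]-q[0])
    iou_area=M["m00"]/m.sum()
    return xy,th%np.pi,np.array(r[0]),np.sort(r[1]),iou_area
E
python3 - <<'E'
from fit import *
c=capture("top")
for n in D:
    s=silhouettes("top",n)
    if not s: print(n,"none");continue
    xy,th,rc,rs,a=fit(c,s[0]["region"],n); print(n,round(s[0]["conf"],2),"fit",xy.round(4),"deg",round(np.degrees(th),1),"rect",rc.round(4),rs.round(3),"arearatio",round(a,2))
H=np.full((480,640),np.nan); m=c["range_z"]>0; H[m]=cloud(c,m)[:,2]; v,u=np.nonzero(m); P=cloud(c,m)
# tall things per 5cm cell
print("max height mm, rows x .25.. step .05, cols y .55..-.5")
for x in np.arange(.25,.85,.05):
    print("%.2f"%x,*["%4d"%(1000*np.percentile(q,98)) if len(q:=P[(abs(P[:,0]-x)<.025)&(abs(P[:,1]-y)<.025),2])>5 else "   ." for y in np.arange(.55,-.5,-.05)])
for n,(p,phi) in dict(ch=((.409,.304,.05),0),pl=((.42,.117,.05),0)).items():
    pass
E
```

```text
pliers 0.68 fit [0.4282 0.1148] deg 82.0 rect [0.4292 0.1097] [0.053 0.18 ] arearatio 2.18
cold_chisel 0.93 fit [0.4081 0.3026] deg 88.1 rect [0.4079 0.3019] [0.018 0.17 ] arearatio 1.41
soapstone 0.59 fit [ 0.4109 -0.2646] deg 72.7 rect [ 0.4098 -0.2681] [0.014 0.133] arearatio 1.06
centre_punch none
pliers_insert 0.78 fit [ 0.6447 -0.0693] deg 177.4 rect [ 0.6459 -0.0689] [0.092 0.22 ] arearatio 1.01
chisel_insert 0.56 fit [ 0.6436 -0.1932] deg 176.1 rect [ 0.6446 -0.1935] [0.067 0.213] arearatio 1.0
marker_insert 0.77 fit [ 0.6381 -0.3059] deg 5.5 rect [ 0.6385 -0.3068] [0.063 0.177] arearatio 1.04
punch_insert 0.83 fit [ 0.5396 -0.4266] deg 6.8 rect [ 0.5396 -0.4271] [0.063 0.155] arearatio 1.05
max height mm, rows x .25.. step .05, cols y .55..-.5
0.25  148  148  148  119   30   34   28   -1 -887  322  444  573  700  825  892  895  883    0    0 -525    0
0.30  147  146  145   40   51   35    4    4    4    4    4    4    4    4   20    5    4    4    3   12   15
0.35  147  148  147   43   36    4    4    5    5    5   14   13    4    4   15    3    4    4    4   18   20
0.40  1
[... 282 characters left out ...]
    4    4    4    4    4    3   16   16
0.55   23   20    4    4   14   59   55   61   63    4    4   13   16   16   16   16    3   16   15   14   14
0.60    5   15   27   25   11   13   15   54   91  109    4   13   16   15   16   16    4   16   16   16   16
0.65    4   13   28   30   22    5    5  209  226  120    5    5   14   13   11   13    7   15    9    4    4
0.70    5    6   11    6   22   11    5  228  229  226    4    4   17   17   16   17   15   17   13    4   15
0.75    4    5    6    5    5   11   16  204  235  227  204    4  559   17   13   17   31   32   29    4   16
0.80    5   10   14   13   14   14   18  197  195   14    5    5  497    4    4   26   31   33   33  102  104
```

```bash
cat > pp.py <<'E'
from fit import *
from scipy.spatial.transform import Rotation as Ro
UP=.15
def quat(phi):
    z=np.array([0,0,-1.]); y=np.array([np.cos(phi),np.sin(phi),0]); return Ro.from_matrix(np.c_[np.cross(y,z),y,z]).as_quat().tolist()
def ok(p,phi): return inverse_kinematics(list(p),quat(phi))
def pickplace(c,th,ci,thi,off,opn,zt,via=False,sym=True,opn2=None):
    """c,th tool centre and y direction; ci,thi insert; off grip point along tool y; opn opening; zt tip height over tool's underside"""
    d=lambda a:np.array([np.cos(a),np.sin(a)])
    best=None
    for k in (0,1):
        for s in ((0,1) if sym else (0,)):
            ti=thi+s*np.pi; phi=th-np.pi/2+k*np.pi; phii=ti-np.pi/2+k*np.pi
            p=np.array(c)+off*d(th); q=np.array(ci)+off*d(ti)
            js=[ok(np.r_[x,z],a) for x,a in((p,phi),(q,phii)) for z in(.01,UP)]
            if any(j is None for j in js): continue
            cost=abs(js[0][5])+abs(js[2][5])+abs(js[0][5]-js[2][5])
            if best is None or cost<best[0]: best=(cost,p,phi,q,phii)
    cost,p,phi,q,phii=best
    move_gripper(opn)
    if via: move_ptp([.45,-.05,.2],quat(phi))
    move_ptp([*p,UP],quat(phi)); servo_line([*p,.03],rate=.2)
    print("down contact",servo_line([*p,zt],rate=.05,contact_N=8),current_position()[2])
    move_gripper(0); g=current_finger_gap(); print("gap",g,"grip",current_grip_force())
    zp=current_position()[2]
    servo_line([*p,UP],rate=.15); print("lifted gap",current_finger_gap(),"grip",current_grip_force(),"F",np.round(current_force(),1))
    if current_grip_force()<1: raise SystemExit("no grasp")
    if via: move_ptp([.45,-.05,.2],quat(phi))
    move_ptp([*q,UP],quat(phii)); servo_line([*q,.035],rate=.15)
    print("place contact",servo_line([*q,zp+.0035],rate=.03,contact_N=6),"tip z",current_position()[2],"expect",zp+.004)
    move_gripper(opn2 or min(g+.024,.085)); sleep(.3)
    servo_line([*q,UP],rate=.15); print("clock",current_clock())
E
python3 - <<'E'
from pp import *
from bench import *
def axis(m,c,z,th):
    v,u=np.nonzero(m); P=unproj(c,np.c_[u,v],plane=z)[:,:2]
    for _ in range(4):
        y=np.array([np.cos(th),np.sin(th)]); x=np.array([y[1],-y[0]]); a=P@y; b=P@x; e=np.linspace(a.min(),a.max(),19)
        S=np.array([((e[i]+e[i+1])/2,(b[k].min()+b[k].max())/2,np.ptp(b[k])) for i in range(18) if (k:=(a>=e[i])&(a<=e[i+1])).sum()>1])
        f=np.polyfit(S[:,0],S[:,1],1); th-=np.arctan(f[0])
    mid=(a.min()+a.max())/2
    return mid*y+np.polyval(f,mid)*x,np.degrees(th),np.ptp(a),S[:,2]
for i in range(2):
    c=capture("top")
    for n,t,z in(("pliers",82,.010),("soapstone",72.7,.006),("centre_punch",98,.008),("cold_chisel",88,.012)):
        s=silhouettes("top",n)
        if s: r=axis(s[0]["region"],c,z,np.radians(t)); print(n,round(s[0]["conf"],2),r[0].round(4),round(r[1],1),r[2].round(3),(r[3]*1000).round().astype(int))
pickplace((.410,-.268),np.radians(72.5),(.6383,-.3062),np.radians(5.0),.006,.045,.002)
c=capture("top"); cv2.imwrite("pics/a.png",cv2.resize(c["image"][140:360,110:510],None,fx=2,fy=2,interpolation=cv2.INTER_CUBIC))
E
```

```text
pliers 0.8 [0.4276 0.1112] 81.5 0.174 [12 17 20 21 19 17 29 36 41 44 48 51 53 51 51 49 47 44]
soapstone 0.56 [ 0.4096 -0.2678] 73.0 0.132 [10 10  8  8  9 10 11 12 12 13 13 14 15 16 15 14 13 11]
centre_punch 0.6 [ 0.4198 -0.0696] 98.6 0.102 [ 5  7  8 10 10 12 10 10 10 10 10 10 10 10 10  8 10  9]
cold_chisel 0.61 [0.4075 0.3017] 88.0 0.172 [17 17 17 15 15 15 14 16 15 14 14 14 15 14 14 14 17 16]
pliers 0.63 [0.4277 0.1112] 81.8 0.179 [13 17 20 21 21 23 31 37 41 44 46 49 50 50 50 49 47 44]
soapstone 0.87 [ 0.4088 -0.2691] 73.2 0.133 [ 8 10  9  9  9 12 11 10 10 10 12 13 15 16 14 14 13 10]
centre_punch 0.7 [ 0.4198 -0.0711] 98.5 0.114 [ 5  7  8  8 10  9  9 10  9  9 10 10 10 15 13 14 14 12]
cold_chisel 0.62 [0.4076 0.3008] 88.5 0.169 [17 14 16 14 12 12 12 12 14 14 14 12 12 12 14 14 14 14]
down contact False 0.001812955770518862
gap 0.0002696150438057932 grip 0.0
lifted gap 0.0006068149613007471 grip 0.0 F [-0.1  0.1  1. ]no grasp
```

```bash
python3 - <<'E'
from pp import *
print(current_position(),current_orientation())
move_ptp([.5,-.1,.25],quat(-.3)); 
c=capture("top"); cv2.imwrite("pics/a.png",cv2.resize(c["image"][140:360,110:510],None,fx=2,fy=2,interpolation=cv2.INTER_CUBIC))
c=capture("scene"); cv2.imwrite("pics/b.png",cv2.resize(c["image"][130:360,200:480],None,fx=2.6,fy=2.6,interpolation=cv2.INTER_CUBIC))
E
```

```text
[ 0.41119022 -0.26177698  0.14918979] [ 8.06435659e-01  5.91321294e-01 -1.98094798e-04 -7.84223001e-04]
```

View pics/a.png

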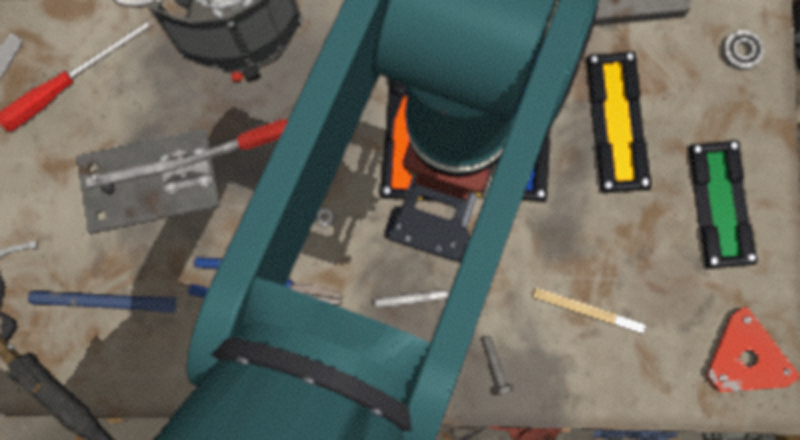

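View pics/b.png

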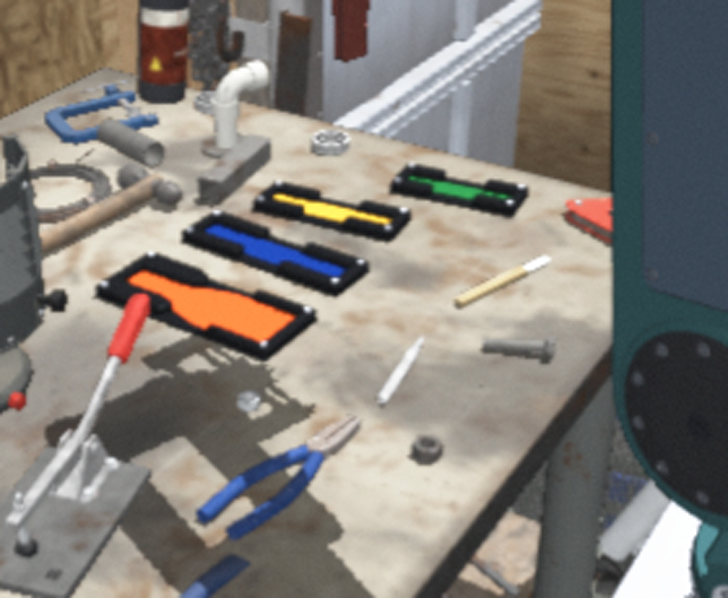

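The marker hasn't moved although the fingers closed fully, so I'll look at the gripper when it is down at the marker.

```bash
python3 - <<'E'
from pp import *
c=capture("top"); s=silhouettes("top","soapstone")[0]; print(s["conf"],fit(c,s["region"],"soapstone"))
move_gripper(.045); print(current_finger_gap())
p=[.411,-.262]; a=np.radians(-17.5)
move_ptp([*p,.15],quat(a)); servo_line([*p,.002],rate=.1); print(current_position(),current_finger_gap())
c=capture("scene"); A=c["image"][170:310,330:500]
move_gripper(0.); print(current_finger_gap(),current_grip_force())
c=capture("scene"); B=c["image"][170:310,330:500]
cv2.imwrite("pics/c.png",cv2.resize(np.hstack([A,B]),None,fx=2.3,fy=2.3,interpolation=cv2.INTER_CUBIC))
E
```

```text
0.84 (array([ 0.41179852, -0.26172787]), np.float64(1.2676117609726354), array([ 0.41021997, -0.26787674]), array([0.01575525, 0.13270749]), np.float64(0.9985516568001073))
0.04478740982567937
[ 0.41140358 -0.26229228  0.00247647] 0.04523195380745832
0.0006200638924126893 0.0
```

View pics/c.png

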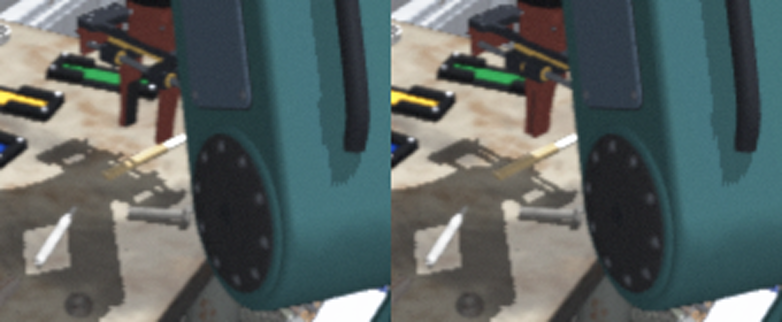

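The shut fingertips (about px 393, 229 in the scene view) are beyond or above the marker (about px 393, 237). I'll measure that offset.

```bash
python3 - <<'E'
from pp import *
print(current_position(),current_joint_pos())
c=capture("scene"); print("TCP projects",proj(c,np.array([current_position()])))
P=lambda u,v:unproj(c,[[u,v]],[c["range_z"][v,u]])[0].round(4)
for u,v in((390,226),(392,226),(393,228),(392,230),(393,232)): print(u,v,P(u,v),c["image"][v,u], c["image"][v,u][2]>1.6*c["image"][v,u][0])
im=c["image"].astype(int); m=(im[...,2]>1.8*im[...,0])&(im[...,2]<150)&(im[...,2]-im[...,1]>20); m[:200]=0;m[:,:380]=0;m[:,415:]=0;m[236:]=0
Q=cloud(c,m); print(len(Q),np.median(Q,0),Q[np.argsort(Q[:,2])[:12]].round(3))
t=capture("top"); print("top TCP",proj(t,np.array([current_position()])))
s=silhouettes("top","soapstone"); print(s and s[0]["xy"])
E
```

```text
[ 0.41098376 -0.26199548  0.00198715] [-7.09364866e-01  4.58050415e-01  1.93652167e+00 -2.56587485e-06
  7.47072837e-01 -4.03898833e-01]
TCP projects [[391.68284622 239.35053112]]
390 226 [ 0.4136 -0.2496  0.0482] [41 42 71] True
392 226 [ 0.4074 -0.2482  0.0507] [42 47 85] True
393 228 [ 0.404  -0.2479  0.0459] [46 51 89] True
392 230 [ 0.4323 -0.3096  0.0011] [167 182 194] False
393 232 [ 0.4253 -0.3013  0.001 ] [184 203 212] False
195 [ 0.4048619  -0.25102881  0.0823339 ] [[ 0.403 -0.258  0.045]
 [ 0.402 -0.263  0.045]
 [ 0.404 -0.254  0.046]
 [ 0.406 -0.247  0.046]
 [ 0.404 -0.248  0.046]
 [ 0.406 -0.252  0.046]
 [ 0.403 -0.264  0.047]
 [ 0.401 -0.265  0.047]
 [ 0.418 -0.253  0.049]
 [ 0.415 -0.247  0.049]
 [ 0.407 -0.253  0.049]
 [ 0.402 -0.255  0.049]]
top TCP [[401.13190049 294.44356556]]
[]
```

The fingertips are really about 45 mm above the table while the TCP reads 2 mm. The depth data and the shadow agree, and xy is fine. I'll check this with a gentle touch on bare table.

```bash
python3 - <<'E'
from pp import *
servo_line([.411,-.262,.1],rate=.15)
for p in((.49,-.14),(.50,-.2)):
    move_ptp([*p,.05],quat(np.pi/2-3.14159 if 0 else -.3)); servo_line([*p,0.],rate=.1)
    try: print(servo_line([*p,-.06],rate=.02,contact_N=4),np.round(current_position(),4),np.round(current_force(),1))
    except PlanningError as e: print("PE",e)
    servo_line([*p,.05],rate=.1)
print(current_clock())
E
```

```text
True [ 0.49   -0.14   -0.0366] [0.  0.1 7.1]
True [ 0.5    -0.2    -0.0365] [0.3 0.1 6.8]
21.7667
```

Two touches agree: table contact reads z = -0.0365, so the readings need that offset. I'll correct for it and go on.

```bash
sed -i 's/^UP=.15/Z0=-.0365  # reading of z when the tips touch the table\nUP=.10/; s/z in(.01,UP)/z in(Z0+.003,UP)/; s/,.2\],quat/,.15],quat/g; s/\[\*p,.03\]/[*p,Z0+.03]/; s/\[\*p,zt\]/[*p,Z0+zt]/; s/\[\*q,.035\]/[*q,Z0+.035]/' pp.py
python3 - <<'E'
from pp import *
pickplace((.410,-.268),np.radians(72.8),(.6383,-.3062),np.radians(5.0),.006,.045,.002)
move_ptp([.5,.05,.15],quat(0))
c=capture("top"); cv2.imwrite("pics/d.png",cv2.resize(c["image"][140:360,310:510],None,fx=2.5,fy=2.5,interpolation=cv2.INTER_CUBIC))
E
```

```text
down contact False -0.03465788737066561
gap 0.01161261163670992 grip 29.99862849712372
lifted gap 0.011505961504304643 grip 29.998127818107605 F [-0.3 -0.6 -0.7]
place contact True tip z -0.030355717695591367 expect -0.030378629186735052
clock 31.0667
```

View pics/d.png

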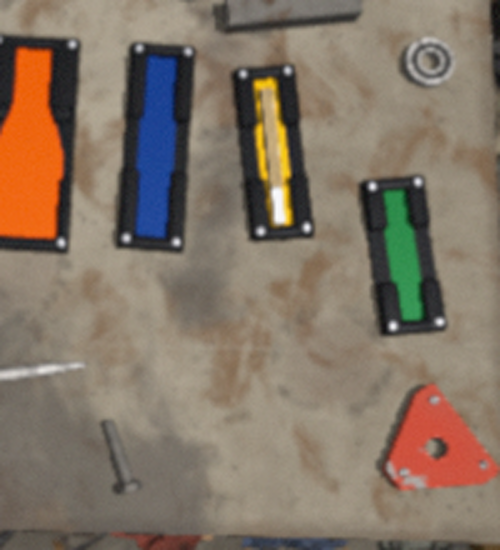

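The marker lies centred in the yellow pocket (about crop 272, 150). Next the punch, then the chisel.

```bash
python3 - <<'E'
from pp import *
pickplace((.4198,-.0715),np.radians(98.4),(.5397,-.4268),np.radians(6.),0,.045,.002)
pickplace((.4076,.302),np.radians(88.2),(.6438,-.1933),np.radians(176.3),0,.05,.003,via=True)
c=capture("top")
for n in("pliers","cold_chisel","centre_punch"):
    s=silhouettes("top",n)
    if s: print(n,s[0]["conf"],fit(c,s[0]["region"],n,0 if n=="pliers" else .004))
cv2.imwrite("pics/e.png",cv2.resize(c["image"][140:360,110:510],None,fx=2,fy=2,interpolation=cv2.INTER_CUBIC))
E
```

```text
down contact False -0.034677127429245655
gap 0.010462399487964819 grip 29.999544471502304
lifted gap 0.010554657974384679 grip 29.999105036258698 F [-0.4  0.4 -1.5]
place contact True tip z -0.030337623864036364 expect -0.03038215455731075
clock 41.7333
down contact False -0.03370573225197393
gap 0.01822461815897299 grip 29.993922715075314
lifted gap 0.018000779393724266 grip 29.992457125335932 F [ 0.1 -0.3 -2.8]
place contact True tip z -0.029302176321114995 expect -0.029333823424875203
clock 54.2833
centre_punch 0.49 (array([ 0.53793267, -0.42444138]), np.float64(0.11201023875170524), array([ 0.53778023, -0.42573154]), array([0.00940869, 0.10263123]), np.float64(1.8570585989852986))
```

View pics/e.png

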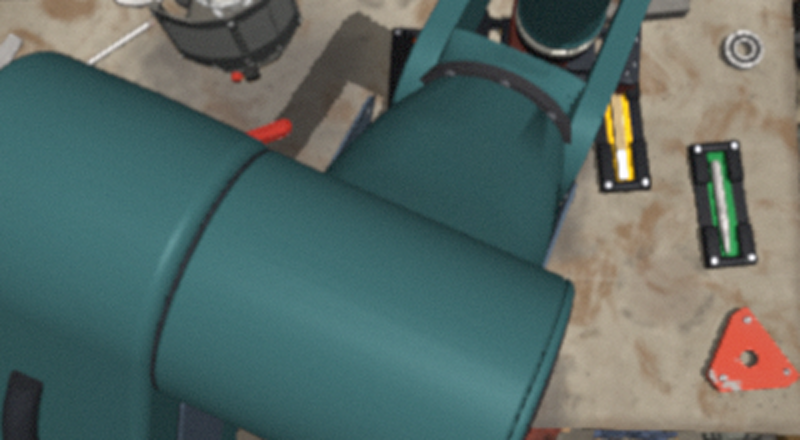

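The punch is in the green pocket (about crop 722, 205). Now the pliers, whose y axis must point to -x when placed.

```bash
python3 - <<'E'
from pp import *
pickplace((.4280,.1112),np.radians(81.7),(.6447,-.0692),np.radians(177.4),.007,.075,.003,via=True,sym=False)
move_ptp([.35,-.45,.15],quat(0.)); 
c=capture("top"); print(current_clock())
for n in("pliers","cold_chisel","centre_punch","soapstone"):
    s=silhouettes("top",n)
    if s:
        P=cloud(c,s[0]["region"]); r=fit(c,s[0]["region"],n,.004); print(n,round(s[0]["conf"],2),r[0].round(4),round(np.degrees(r[1]),1),r[2].round(4),r[3].round(3),"z",np.percentile(P[:,2],[50,95]).round(4))
cv2.imwrite("pics/f.png",cv2.resize(c["image"][140:290,290:510],None,fx=3.5,fy=3.5,interpolation=cv2.INTER_CUBIC))
E
```

```text
down contact False -0.03368662174631937
gap 0.04695582410663351 grip 29.56324513639629
lifted gap 0.04691131231750353 grip 29.632459776063342 F [ 0.4  0.4 -2.9]
place contact True tip z -0.02933743335870935 expect -0.029322489167398578
clock 65.925
67.725
pliers 0.56 [ 0.6372 -0.0681] 177.2 [ 0.6437 -0.0658] [0.053 0.18 ] z [0.0147 0.0193]
cold_chisel 0.87 [ 0.6345 -0.1922] 176.2 [ 0.6406 -0.1936] [0.018 0.17 ] z [0.0169 0.0222]
centre_punch 0.57 [ 0.5435 -0.424 ] 6.1 [ 0.5402 -0.4254] [0.013 0.103] z [0.0127 0.0175]
soapstone 0.68 [ 0.6358 -0.3056] 4.8 [ 0.6363 -0.3062] [0.013 0.134] z [0.011  0.0149]
```

View pics/f.png

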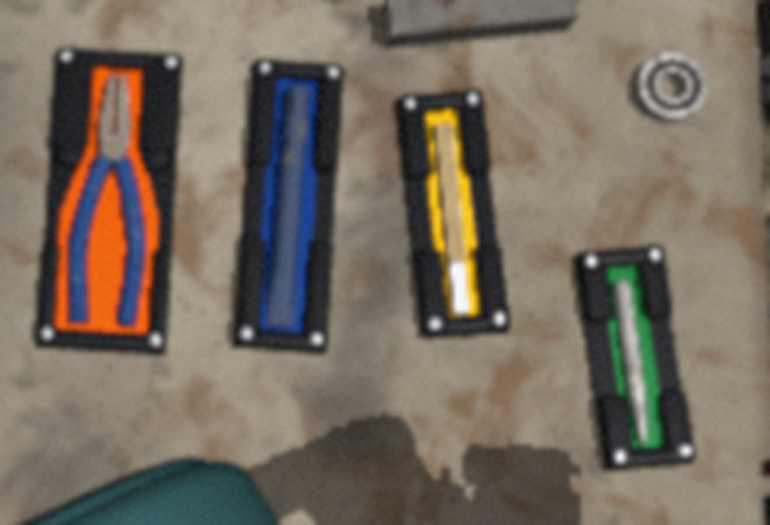

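All four tools lie flat in their own pockets, with heights and centres as expected.

```bash
python3 -c "
from bench import *
sleep(.5); print(close_job())"
```

```text
the job is handed in; nothing more can be done
None
```

The job is handed in (verdict not shown): pliers, chisel, marker and punch each lie flat in their own insert, confirmed in the last picture at 68 s, after correcting for a TCP height reading that was 36.5 mm too low.

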